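Make up the two condiment trays

ROBOT

A 6-joint arm with a two-finger parallel gripper is mounted at the origin on the work surface. World frame = base frame: x ahead of the robot, y to its left, z up, the work surface at z = 0. Lengths are in m, angles in rad, forces in N, time in s.
With the tool pointing down it reaches from about 0.25 to 0.775 m from the base axis. Payload 4 kg.
Tool frame: the origin (TCP) lies at the very end of the fingers, on their centre line; the grasp point (between the pads) lies 19 mm behind it (grip_point_offset is the distance from the TCP to the grasp point, in m); z points along the fingers, y is the line along which they close (so a half turn about z gives the same grasp; the last joint's range is limited). The gripper opens to 94 mm and grips with 3 to 60 N. Pads are 16 mm wide; open, the fingers measure 119 mm over their backs; the gripper's body (75 mm by 177 mm) begins 78 mm behind the grasp point.
Start: joints at [1.07, 0.087, 1.371, -0, 1.684, -0.103], TCP at [0.213, 0.507, 0.206] pointing down, gripper open.
Joint ranges: [-3.1, 3.1], [-0.76, 2.03], [0.27, 2.55], [-1.08, 4.22], [0.17, 2.65], [-2.57, 2.57]. Speed limits (rad/s): [2.79, 2.79, 3.14, 3.14, 3.14, 3.14].

INTERFACE

Orientations are given as a unit quaternion [x, y, z, w].
In Python, from cell import * gives the robot as it stands.
- The arm moves only by the tool apply_moves, never from a script. Its argument "commands" is a list of rows, each a list of 2 entries, a list of its own where there are three numbers: the shift along the tool's x, y, z in m, then the turn, a rotation vector about the tool's x, y, z in units of 8 degrees (1.0 is 8 degrees). In form: [[[dx, dy, dz], [ax, ay, az]], ...]. A call has 1 to 8 rows; each row is the pose to reach, as a shift and turn from the pose commanded when the call began, along the tool's axes at that moment; what a row does not reach only later rows make up. A row lasts 1/8 s, in which the tool goes at most 62.5 mm and 10.7 degrees, less where a joint would pass 70% of its speed; a pose out of reach is approached as far as the arm can. A call with a gripper value outside its range is refused whole. "jaw" is the finger opening in m, from 0 to 0.094, set as the call begins (left out, the last holds). The fingers move at their own pace and stop on an object; the grip force is fixed at half the most. Time passes only in rows, so rows that repeat a pose let the fingers close. It gives the time, the measured TCP pose, the force, the opening and the grip force at its end, in the units of the state.
- get_obs(): the state, without advancing time (a new reading comes with each control period).
- get_image(name): name is "scene" or "top"; returns a dict with "image" (400x640x3 uint8, red, green, blue), "fx", "fy", "cx", "cy" (pixels), "k1" (the pictures are not rectified: a ray, as slopes to the right and down, at radius r is drawn at 1 + k1 r^2 times it, then the intrinsics apply), "rvec" (rotation vector, rad) and "tvec" (3), from world to camera coordinates, as OpenCV has them. Camera axes: x right, y down, z forward; pixel columns grow to the right and rows downward; lengths in m; the calibration is good to about 2 mm. A picture is of the moment at which its call begins. There is no depth.
- hand_in(): hands the job in; it is judged then, once.
Trained networks look in a picture, given as the dict that the camera call returned (one of the last four; its "shot" number tells which), for a name from the list of things; names that differ only in an ending like _2 or _b are one class to them, and where a whole thing is asked for, a point or a joint stands for the part that bears it (a point fixed in the world has none). Each returns a list of dicts, best first, with "p" (0 to 1); they miss things now and then, are a little off and sometimes report something else, mostly with a low value. They report only what shows in the picture. A call takes as long as a camera call. They do not tell look-alikes from the thing itself.
- find_in(picture, target): "position" ([row, column] in pixels, amid what is visible of it).
The state is a dict: "time": time; "qpos": joint angles; "joint_vel": joint speeds; "tau": joint torques, N m; "eef_pos": TCP position; "ee_rot": TCP orientation; "force": force on the tool from outside, world axes, zero at the start; "torque": the same for the moment, N m; "width": opening from 0.0 (shut) to 1.0 (fully open); "gripper_force": force on a finger pad.
Only numpy, scipy, OpenCV 4.12 (cv2) and the standard library are available. Lean on these libraries where they do the work, as an engineer would, in place of code of your own. Each camera call takes 0.05 s, during which the arm holds its last target. There are 200 camera calls.

TASK

Make up two table trays: the green tray gets the white salt shaker and the red ketchup bottle, the blue tray gets the black pepper shaker and the amber honey jar, with the shaker in the tray's small compartment and the bottle or jar in its large one. The salt and pepper now stand in each other's places and have to be swapped; the round cork coaster is free for parking. Set everything down gently, standing upright flat on the tray's floor, and leave the yellow mustard and the green olive jar where they are.

Things in the scene. Friction and masses are not known exactly. Their poses are not given: they have to be found in the camera images.
- green_tray: Green tray, fixed, 88 x 162 x 18 mm; origin under its centre, on the counter, z up. Floor 5 mm thick; walls and divider 4 mm thick, 18 mm high. Two compartments, both 80 mm long in tray x and centred at x = 0: the small one, 62 mm in y, centred at y = +46 mm; the large one, 88 mm in y, centred at y = -33 mm. Pepper starts in the small one; large one empty.
- blue_tray: Blue tray, fixed, 88 x 162 x 18 mm; origin under its centre, on the counter, z up. Floor 5 mm thick; walls and divider 4 mm thick, 18 mm high. Two compartments, both 80 mm long in tray x and centred at x = 0: the small one, 62 mm in y, centred at y = +46 mm; the large one, 88 mm in y, centred at y = -33 mm. Salt starts in the small one; large one empty.
- salt: White ceramic salt shaker with a white top, about 0.13 kg, 85 mm high; body 42 mm in diameter from the underside up to 62 mm, narrowing above. Round and upright: origin at the centre of its underside, z up.
- pepper: Black pepper shaker with a black top, otherwise the same as the salt: about 0.13 kg, 85 mm high, 42 mm in diameter up to 62 mm. Round and upright: origin at the centre of its underside, z up.
- ketchup: Red ketchup squeeze bottle, rigid, with a white nozzle, about 0.22 kg, 105 mm high in all; body 54 mm in diameter up to 72 mm. Stands on the counter. Round and upright: origin at the centre of its underside, z up.
- mustard: Yellow mustard squeeze bottle, the same shape as the ketchup (54 mm in diameter, 105 mm high). To be left where it stands. Round and upright: origin at the centre of its underside, z up.
- honey: Amber honey jar with a brass lid, about 0.26 kg, 90 mm high; body 58 mm in diameter up to 66 mm, lid 54 mm in diameter. Stands on the counter. Round and upright: origin at the centre of its underside, z up.
- olives: Dark green olive jar with a dark green lid, the same shape as the honey jar (58 mm in diameter, 90 mm high). To be left where it stands. Round and upright: origin at the centre of its underside, z up.
- coaster: Round cork coaster, fixed, 96 mm in diameter, 6 mm thick, empty: a free spot for parking a shaker. Origin at the centre of its underside, on the counter. It stands in one row with the bottles and jars.
Things that resemble listed ones, but are neither listed nor needed, are in the scene too. What is shaped like the pepper but purple is not meant.

How it is judged:
At the end, for the whole second after the job is handed in: Salt (small) and ketchup (large compartment) in the green tray, pepper (small) and honey (large) in the blue, each upright within 0.1 rad, underside within 3 mm of the tray floor, at rest; off the compartment centre at most 21/12 mm (shakers) or 15/17 mm (others) in tray x/y (x of salt in the frame of green_tray between -0.021 and 0.021 m and y of salt in the frame of green_tray between 0.034 and 0.058 m and z of salt in the frame of green_tray between 0.002 and 0.008 m and angle between each of salt, ketchup, pepper, honey's own z axis and vertical below 0.1 rad and linear speed of each of salt, ketchup, pepper, honey below 0.02 m/s and angular speed of each of salt, ketchup, pepper, honey below 0.2 rad/s and x of ketchup in the frame of green_tray between -0.015 and 0.015 m and y of ketchup in the frame of green_tray between -0.05 and -0.016 m and z of ketchup in the frame of green_tray between 0.002 and 0.008 m and x of pepper in the frame of blue_tray between -0.021 and 0.021 m and y of pepper in the frame of blue_tray between 0.034 and 0.058 m and z of pepper in the frame of blue_tray between 0.002 and 0.008 m and x of honey in the frame of blue_tray between -0.015 and 0.015 m and y of honey in the frame of blue_tray between -0.05 and -0.016 m and z of honey in the frame of blue_tray between 0.002 and 0.008 m); the robot touches nothing.
It fails at once if the mustard is disturbed (moved more than 20 mm or tipped) (distance of mustard from where it was at the start of the episode above 0.02 m or angle between mustard's own z axis and vertical above 0.4 rad).
It fails at once if the olives is disturbed (moved more than 20 mm or tipped) (distance of olives from where it was at the start of the episode above 0.02 m or angle between olives's own z axis and vertical above 0.4 rad).
It fails at once if a shaker, bottle or jar of the kits is tipped over (more than 1 rad) (angle between any of salt, ketchup, pepper, honey's own z axis and vertical above 1 rad).
It fails at once if a thing is slammed or pressed hard into a tray (more than 60 N) (contact force between any of salt, ketchup, pepper, honey and green_tray above 60 N or contact force between any of salt, ketchup, pepper, honey and blue_tray above 60 N).
It fails at once if a thing of the kits is dropped: it moves faster than 0.6 m/s (a fall of about 20 mm) out of the fingers ((linear speed of salt above 0.6 m/s and contact force between salt and the fingers below 0.05 N) or (linear speed of ketchup above 0.6 m/s and contact force between ketchup and the fingers below 0.05 N) or (linear speed of pepper above 0.6 m/s and contact force between pepper and the fingers below 0.05 N) or (linear speed of honey above 0.6 m/s and contact force between honey and the fingers below 0.05 N)).
It also fails if it takes over 144 s, if anything falls off the work surface, if the arm or the gripper's body presses on something with over 40 N, if the wrist force passes 120 N, or if a joint passes its speed limit or range.

## Working session

There is one attempt and no reset: what is moved stays moved. The work goes in short steps, Python scripts to look and compute and a tool call to move; the robot and the scene stay as the last step left them, time stands still between calls to the robot, and variables do not carry over. Pictures are saved under pics/ and viewed, at most 14 in all, crops included, and the job is handed in when it is done.

Besides the shell and the picture viewer there is one more tool, called after "Call:" in YAML: its name, and indented under it one key for each argument. apply_moves: Moves the arm, as the interface text tells. Its arguments: {"type":"object","properties":{"commands":{"type":"array","items":{"type":"array"}},"jaw":{"type":"number"}},"required":["commands"]}

```bash
mkdir -p pics; ls; cat > h.py <<'E'
from cell import *
import numpy as np, cv2
def save(p,f): cv2.imwrite(f,p["image"][:,:,::-1])
def ray(p,rc):
    K=np.array([[p["fx"],0,p["cx"]],[0,p["fy"],p["cy"]],[0,0,1.]])
    u=cv2.undistortPoints(np.array([[[rc[1],rc[0]]]],float),K,np.array([p["k1"],0,0,0,0.]))[0,0]
    R=cv2.Rodrigues(np.array(p["rvec"],float))[0]; t=np.array(p["tvec"],float)
    return -R.T@t, R.T@np.array([u[0],u[1],1])
def at(p,rc,z):
    o,d=ray(p,rc); return o+d*(z-o[2])/d[2]
def proj(p,X):
    K=np.array([[p["fx"],0,p["cx"]],[0,p["fy"],p["cy"]],[0,0,1.]])
    q=cv2.projectPoints(np.atleast_2d(np.array(X,float)),np.array(p["rvec"],float),np.array(p["tvec"],float),K,np.array([p["k1"],0,0,0,0.]))[0][:,0]
    return q[:,::-1]
E
python3 - <<'E'
from h import *
o=get_obs(); print(o["time"],o["eef_pos"],o["ee_rot"])
H=dict(green_tray=.01,blue_tray=.01,salt=.045,pepper=.045,ketchup=.05,mustard=.05,honey=.045,olives=.045,coaster=.006)
for n in ["top","scene"]:
    p=get_image(n); save(p,f"pics/{n}0.png"); print(n,ray(p,[200,320]),p["fx"],p["k1"])
    for k,z in H.items():
        for f in find_in(p,k)[:3]: print(k,np.round(f["position"]),round(f["p"],2),np.round(at(p,f["position"],z),3))
E
```

```text
pics
0.0 [0.212796   0.50657586 0.20431105] [ 1.97580662e-01  9.80286018e-01 -1.04748435e-03 -3.27744978e-04]
top (array([ 0.44788419, -0.00750192,  0.89618178]), array([ 0.13936405, -0.00199057, -0.99052678])) 410.8141261815121 -0.10865134043653234
green_tray [190. 248.] 0.63 [0.593 0.149 0.01 ]
blue_tray [189. 416.] 0.76 [ 0.598 -0.221  0.01 ]
salt [187. 390.] 0.89 [ 0.595 -0.156  0.045]
pepper [198. 223.] 0.92 [0.57  0.195 0.045]
pepper [140. 198.] 0.57 [0.699 0.255 0.045]
ketchup [244. 310.] 0.81 [0.475 0.012 0.05 ]
ketchup [245. 440.] 0.31 [ 0.474 -0.258  0.05 ]
mustard [247. 375.] 0.76 [ 0.471 -0.122  0.05 ]
mustard [187. 414.] 0.74 [ 0.595 -0.207  0.05 ]
honey [244. 443.] 0.9 [ 0.477 -0.265  0.045]
olives [247. 190.] 0.72 [0.467 0.263 0.045]
olives [192. 247.] 0.54 [0.584 0.144 0.045]
coaster [261. 258.] 0.67 [0.44  0.123 0.006]
scene (array([1.10007792, 0.40197841, 0.66639543]), array([-0.57062373, -0.43595015, -0.6959428 ])) 405.5885292109007 -0.020699836034446393
green_tray [245. 371.] 0.84 [0.601 0.158 0.01 ]
blue_tray [172. 245.] 0.94 [ 0.6   -0.217  0.01 ]
salt [170. 265.] 0.78 [ 0.594 -0.152  0.045]
pepper [298. 391.] 0.95 [0.707 0.264 0.045]
pepper [235. 396.] 0.9 [0.573 0.195 0.045]
ketchup [176. 350.] 0.67 [0.489 0.021 0.05 ]
mustard [151. 312.] 0.92 [ 0.468 -0.109  0.05 ]
honey [133. 265.] 0.69 [ 0.481 -0.258  0.045]
olives [220. 445.] 0.59 [0.473 0.256 0.045]
coaster [202. 399.] 0.94 [0.447 0.135 0.006]
```

View pics/top0.png

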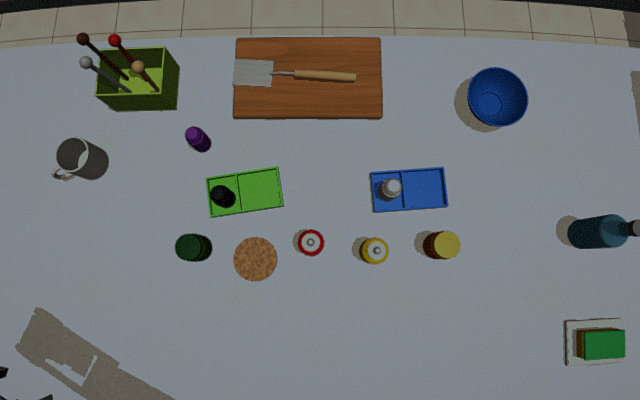

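View pics/scene0.png

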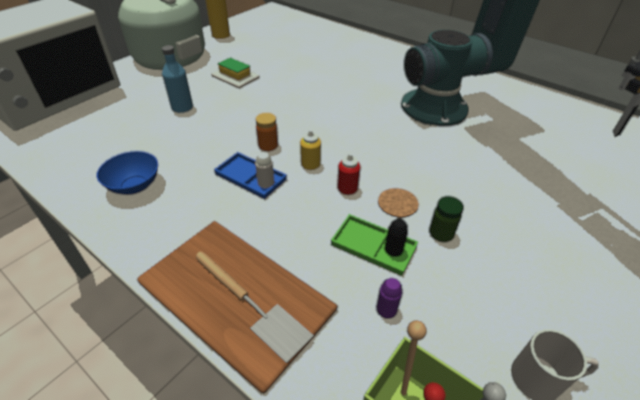

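The top view shows the pepper (black) at row 197, col 222 in the green tray and the salt (white) at (187, 391) in the blue tray. Below them is the row: olives (247, 193), coaster (259, 256), ketchup (243, 311), mustard (251, 375) and honey (245, 441). Two shapes could be the pepper: black at top (198, 223) and purple at top (140, 198). The black one standing in the green tray's small compartment fits the description, and I'll confirm that in a crop.

```bash
cat > fit.py <<'E'
from h import *
from scipy.optimize import minimize
a=np.linspace(0,2*np.pi,40)
def cyl(x,y,r,z0,z1): return np.vstack([np.c_[x+r*np.cos(a),y+r*np.sin(a),0*a+z] for z in(z0,z1)])
def tray(x,y,th):
    c=np.array([[sx*.044,sy*.081] for sx in(-1,1) for sy in(-1,1)])@np.array([[np.cos(th),np.sin(th)],[-np.sin(th),np.cos(th)]])+[x,y]
    return np.vstack([np.c_[c,0*c[:,0]+z] for z in(0,.018)])
S=8
def hullmask(p,X):
    m=np.zeros((400,640),np.uint8)
    q=proj(p,X)[:,::-1]
    cv2.fillConvexPoly(m,cv2.convexHull(np.round(q*16).astype(np.int32)),1,shift=4); return m>0
def colmask(p,f,guessX,grow=14):
    m=f(cv2.cvtColor(p["image"],cv2.COLOR_RGB2HSV).astype(int)).astype(np.uint8)
    roi=cv2.dilate(hullmask(p,guessX).astype(np.uint8),np.ones((grow,grow)))
    m=m*roi; n,l,s,_=cv2.connectedComponentsWithStats(m)
    if n<2: return m>0
    m=(l==1+np.argmax(s[1:,4])).astype(np.uint8)
    cs,_=cv2.findContours(m,cv2.RETR_EXTERNAL,cv2.CHAIN_APPROX_NONE)
    o=np.zeros_like(m); cv2.fillConvexPoly(o,cv2.convexHull(max(cs,key=len)),1); return o>0
def fit(ps,f,model,x0,step):
    ms=[colmask(p,f,model(*x0)) for p in ps]
    def c(v,only=None):
        r=0
        for i,(p,m) in enumerate(zip(ps,ms)):
            h=hullmask(p,model(*v)); r-=(h&m).sum()/(h|m).sum()
        return r/len(ps)
    s=np.vstack([x0]+[np.array(x0)+np.eye(len(x0))[i]*step[i] for i in range(len(x0))])
    r=minimize(c,x0,method="Nelder-Mead",options=dict(initial_simplex=s,xatol=1e-4,fatol=1e-4))
    return r.x,-r.fun
hue=lambda lo,hi,s=110,v=25:(lambda h:((h[...,0]>=lo)&(h[...,0]<=hi) if lo<=hi else (h[...,0]>=lo)|(h[...,0]<=hi))&(h[...,1]>s)&(h[...,2]>v))
E
cat > m.py <<'E'
from fit import *
ps=[get_image(n) for n in("top","scene")]
T=dict(
green_tray=(hue(40,75,120,90),tray,(.597,.153,.1),(.01,.01,.1)),
blue_tray=(hue(100,125,120,60),tray,(.599,-.219,-.05),(.01,.01,.1)),
pepper=(lambda h:h[...,2]<50,lambda x,y:cyl(x,y,.021,.005,.062),(.572,.195),(.01,.01)),
salt=(lambda h:(h[...,1]<90),lambda x,y:np.vstack([cyl(x,y,.021,.005,.067),cyl(x,y,.014,.067,.09)]),(.595,-.155),(.01,.01)),
ketchup=(hue(170,8),lambda x,y:cyl(x,y,.027,0,.072),(.48,.015),(.01,.01)),
mustard=(hue(18,35),lambda x,y:cyl(x,y,.027,0,.072),(.47,-.115),(.01,.01)),
honey=(hue(5,35),lambda x,y:np.vstack([cyl(x,y,.029,0,.066),cyl(x,y,.027,.066,.09)]),(.478,-.262),(.01,.01)),
olives=(hue(40,90,80,5),lambda x,y:np.vstack([cyl(x,y,.029,0,.066),cyl(x,y,.027,.066,.09)]),(.47,.26),(.01,.01)),
coaster=(hue(5,20,70,60),lambda x,y:cyl(x,y,.048,0,.006),(.443,.128),(.01,.01)))
for k,(f,m,x0,st) in T.items():
    r=[np.round(fit(q,f,m,x0,st)[0],4) for q in(ps[:1],ps[1:])]; b=fit(ps,f,m,x0,st)
    print(k,np.round(b[0],4),round(b[1],3),r)
    for p in ps:
        X=m(*b[0]); q=proj(p,X)[:,::-1]; cv2.polylines(p["image"],[cv2.convexHull(np.round(q).astype(np.int32))],True,(255,0,255),1)
p=ps[0]["image"][115:280,165:475]; s=ps[1]["image"][120:330,220:480]
o=np.zeros((600,780,3),np.uint8); A=cv2.resize(p,(564,300)); B=cv2.resize(s,(371,300)); o[:300,:564]=A; o[300:,:371]=B
cv2.imwrite("pics/fit0.png",o[:,:,::-1])
E
python3 m.py
```

```text
green_tray [0.5915 0.158  0.154 ] 0.881 [array([0.5927, 0.1583, 0.1606]), array([0.5852, 0.1587, 0.1646])]
blue_tray [ 0.5979 -0.2044  0.0689] 0.91 [array([ 0.5979, -0.2031,  0.0923]), array([ 0.5946, -0.2024,  0.0399])]
pepper [0.5742 0.1988] 0.87 [array([0.5753, 0.1987]), array([0.5716, 0.1953])]
salt [ 0.5913 -0.1564] 0.737 [array([ 0.5928, -0.1567]), array([ 0.5863, -0.159 ])]
ketchup [0.4789 0.0083] 0.812 [array([0.479 , 0.0104]), array([0.476 , 0.0124])]
mustard [ 0.4647 -0.1201] 0.801 [array([ 0.4637, -0.1193]), array([ 0.4675, -0.1176])]
honey [ 0.4746 -0.2622] 0.816 [array([ 0.4742, -0.2587]), array([ 0.4731, -0.2641])]
olives [0.4666 0.251 ] 0.798 [array([0.4678, 0.2569]), array([0.4603, 0.2536])]
coaster [0.4449 0.131 ] 0.903 [array([0.4455, 0.1313]), array([0.4426, 0.1325])]
```

View pics/fit0.png

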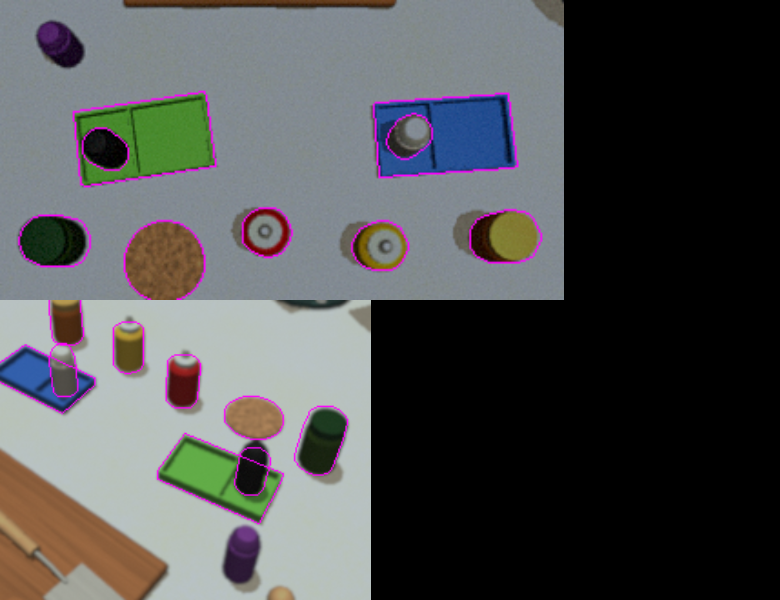

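The crop confirms it: the black shaker in the green tray is the pepper, and the purple one (top-left) is the look-alike. The outlines fit well. Next I'll align the tool's y with world x and go above the pepper.

```bash
cat >> h.py <<'E'
from scipy.spatial.transform import Rotation as Ro
def go(x,y,z,yaw=0.):
    o=get_obs(); R=Ro.from_quat(o["ee_rot"])
    c,s=np.cos(yaw),np.sin(yaw)
    G=Ro.from_matrix(np.array([[-s,c,0],[c,s,0],[0,0,-1]]))
    print(np.round(R.inv().apply(np.array([x,y,z])-o["eef_pos"]),4), np.round(np.degrees((R.inv()*G).as_rotvec())/8,3), "t",o["time"])
E
python3 -c "
from h import *
go(.574,.198,.205)"
```

```text
[-0.4525 -0.1451  0.0005] [ 0.    -0.     8.401] t 1.1
```

Call:
apply_moves:
  commands:
    - [[-0.06,-0.02,0],[0,0,1.2]]
    - [[-0.115,-0.037,0],[0,0,2.4]]
    - [[-0.17,-0.055,0],[0,0,3.6]]
    - [[-0.225,-0.072,0],[0,0,4.8]]
    - [[-0.28,-0.09,0],[0,0,6.0]]
    - [[-0.34,-0.109,0],[0,0,7.2]]
    - [[-0.4,-0.128,0],[0,0,8.4]]
    - [[-0.4525,-0.145,0],[0,0,8.4]]
  jaw: 0.08

```text
time: 2.1
eef_pos: [0.5756, 0.1964, 0.2055]
ee_rot: [0.708, 0.707, 0.0, 0.0]
force: [0.2, 0.7, -0.5]
width: 0.852
gripper_force: 0.0
```

```bash
python3 -c "
from h import *
go(.574,.198,.03)"
```

```text
[ 0.0015 -0.0017  0.1755] [ 0.003 -0.002 -0.01 ] t 2.1
```

Call:
apply_moves:
  commands:
    - [[0.001,-0.002,0.045],[0,0,0]]
    - [[0.001,-0.002,0.09],[0,0,0]]
    - [[0.001,-0.002,0.13],[0,0,0]]
    - [[0.001,-0.002,0.16],[0,0,0]]
    - [[0.001,-0.002,0.1755],[0,0,0]]
    - [[0.001,-0.002,0.1755],[0,0,0]]

```text
time: 2.85
eef_pos: [0.5714, 0.199, 0.029]
ee_rot: [0.707, 0.707, -0.001, -0.001]
force: [-0.1, 0.1, 0.6]
width: 0.848
gripper_force: 0.0
```

Call:
apply_moves:
  commands:
    - [[0,0,0],[0,0,0]]
    - [[0,0,0],[0,0,0]]
    - [[0,0,0],[0,0,0]]
    - [[0,0,0],[0,0,0]]
    - [[0,0,0],[0,0,0]]
    - [[0,0,0],[0,0,0]]
  jaw: 0.03

```text
time: 3.6
eef_pos: [0.573, 0.1992, 0.0309]
ee_rot: [0.707, 0.707, 0.001, 0.001]
force: [1.5, -0.5, 3.3]
width: 0.44
gripper_force: 30.0
```

Call:
apply_moves:
  commands:
    - [[0,0,-0.02],[0,0,0]]
    - [[0,0,-0.05],[0,0,0]]
    - [[0,0,-0.08],[0,0,0]]
    - [[-0.015,-0.03,-0.09],[0,0,0]]
    - [[-0.035,-0.065,-0.09],[0,0,0]]
    - [[-0.052,-0.1,-0.09],[0,0,0]]
    - [[-0.068,-0.128,-0.09],[0,0,0]]
    - [[-0.068,-0.128,-0.09],[0,0,0]]

```text
time: 4.6
eef_pos: [0.442, 0.1305, 0.1192]
ee_rot: [0.707, 0.707, -0.001, -0.001]
force: [-0.2, 1.4, -0.3]
width: 0.443
gripper_force: 30.0
```

```bash
python3 -c "
from h import *
go(.445,.131,.032);print(get_obs()['width'])"
```

```text
[0.0005 0.0032 0.0872] [-0.015  0.001 -0.005] t 4.6
0.4427025484059525
```

Call:
apply_moves:
  commands:
    - [[0,0.002,0.03],[0,0,0]]
    - [[0,0.002,0.055],[0,0,0]]
    - [[0,0.002,0.073],[0,0,0]]
    - [[0,0.002,0.081],[0,0,0]]
    - [[0,0.002,0.085],[0,0,0]]
    - [[0,0.002,0.087],[0,0,0]]
    - [[0,0.002,0.087],[0,0,0]]

```text
time: 5.48
eef_pos: [0.4466, 0.1312, 0.0335]
ee_rot: [0.707, 0.707, 0.001, 0.0]
force: [0.2, -0.3, -1.0]
width: 0.442
gripper_force: 30.0
```

Call:
apply_moves:
  commands:
    - [[0,0,0],[0,0,0]]
    - [[0,0,0],[0,0,0]]
    - [[0,0,0],[0,0,0]]
    - [[0,0,0],[0,0,0]]
    - [[0,0,-0.04],[0,0,0]]
    - [[0,0,-0.1],[0,0,0]]
    - [[0,0,-0.13],[0,0,0]]
    - [[0,0,-0.13],[0,0,0]]
  jaw: 0.08

```text
time: 6.48
eef_pos: [0.448, 0.1314, 0.1661]
ee_rot: [0.707, 0.707, 0.003, 0.002]
force: [0.4, 0.5, -0.2]
width: 0.851
gripper_force: 0.0
```

```bash
python3 -c "
from h import *
go(.592,-.157,.16);go(.592,-.157,.03)"
```

```text
[-0.2885  0.1439  0.0067] [ 0.049 -0.009  0.001] t 6.475
[-0.2886  0.1431  0.1367] [ 0.049 -0.009  0.001] t 6.475
```

Call:
apply_moves:
  commands:
    - [[-0.05,0.025,0],[0,0,0]]
    - [[-0.1,0.05,0],[0,0,0]]
    - [[-0.15,0.075,0],[0,0,0]]
    - [[-0.2,0.1,0],[0,0,0]]
    - [[-0.25,0.125,0],[0,0,0]]
    - [[-0.2885,0.143,0],[0,0,0]]
    - [[-0.2885,0.143,0],[0,0,0]]
    - [[-0.2885,0.143,0],[0,0,0]]

```text
time: 7.48
eef_pos: [0.5881, -0.1566, 0.1608]
ee_rot: [0.707, 0.707, -0.001, -0.002]
force: [-0.0, 0.3, 0.9]
width: 0.85
gripper_force: 0.0
```

```bash
python3 -c "
from h import *
go(.592,-.157,.03)"; sed -e 's#fit0#fit1#' -e 's#(.572,.195)#(.447,.131)#' -e 's#\.021,\.005,\.062#.021,.006,.063#' m.py > m1.py; python3 m1.py | grep -E "pepper|salt|tray"
```

```text
[-0.0006  0.0044  0.1308] [-0.024 -0.014  0.001] t 7.475
green_tray [0.5916 0.1566 0.1496] 0.887 [array([0.5915, 0.1589, 0.1728]), array([0.5852, 0.1587, 0.1646])]
blue_tray [ 0.5959 -0.2044  0.0239] 0.483 [array([ 0.6012, -0.1928, -0.0411]), array([ 0.5958, -0.2052,  0.0327])]
pepper [0.4443 0.1297] 0.82 [array([0.4475, 0.1302]), array([0.4384, 0.1276])]
salt [ 0.5906 -0.1567] 0.385 [array([ 0.5844, -0.1382]), array([ 0.5863, -0.159 ])]
```

View pics/fit1.png

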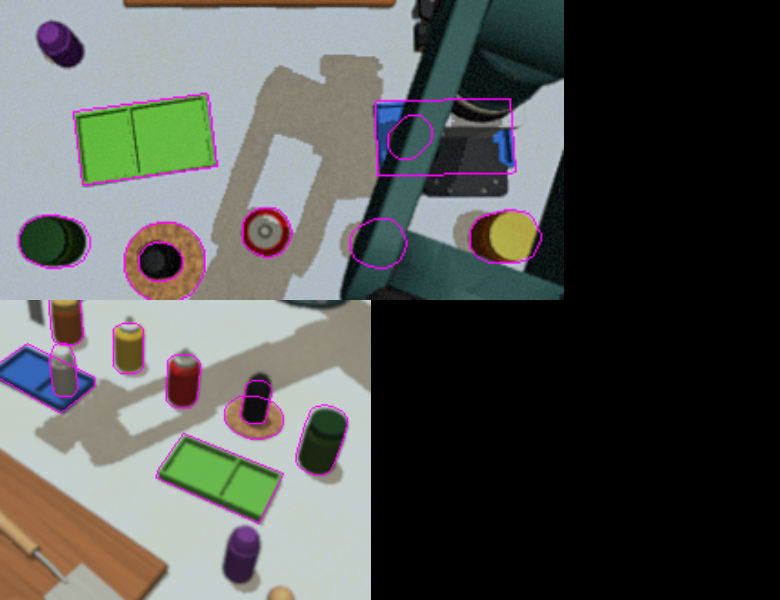

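The pepper stands upright on the coaster and the green tray is empty. I'll descend onto the salt.

Call:
apply_moves:
  commands:
    - [[0,0.003,0.045],[0,0,0]]
    - [[0,0.003,0.08],[0,0,0]]
    - [[0,0.003,0.105],[0,0,0]]
    - [[0,0.003,0.123],[0,0,0]]
    - [[0,0.003,0.13],[0,0,0]]
    - [[0,0.003,0.13],[0,0,0]]

```text
time: 8.32
eef_pos: [0.5923, -0.1571, 0.0333]
ee_rot: [0.707, 0.707, 0.0, 0.0]
force: [0.3, -0.2, 0.6]
width: 0.851
gripper_force: 0.0
```

Call:
apply_moves:
  commands:
    - [[0,0,0],[0,0,0]]
    - [[0,0,0],[0,0,0]]
    - [[0,0,0],[0,0,0]]
    - [[0,0,0],[0,0,0]]
    - [[0,0,0],[0,0,0]]
    - [[0,0,0],[0,0,0]]
  jaw: 0.03

```text
time: 9.07
eef_pos: [0.5923, -0.1574, 0.0332]
ee_rot: [0.707, 0.707, 0.0, 0.0]
force: [-0.1, 0.1, 0.8]
width: 0.44
gripper_force: 30.0
```

Call:
apply_moves:
  commands:
    - [[0,0,-0.02],[0,0,0]]
    - [[0,0,-0.05],[0,0,0]]
    - [[0,0,-0.08],[0,0,0]]
    - [[0,0,-0.12],[0,0,0]]
    - [[0,0,-0.12],[0,0,0]]

```text
time: 9.7
eef_pos: [0.5945, -0.1583, 0.1586]
ee_rot: [0.707, 0.707, 0.002, 0.004]
force: [0.3, -0.8, -1.1]
width: 0.44
gripper_force: 30.0
```

```bash
python3 -c "
from h import *
go(.584,.2035,.155)"
```

```text
[ 0.3618 -0.0105  0.0022] [0.067 0.024 0.001] t 9.7
```

Call:
apply_moves:
  commands:
    - [[0.04,-0.001,0],[0,0,0]]
    - [[0.09,-0.003,0],[0,0,0]]
    - [[0.14,-0.004,0],[0,0,0]]
    - [[0.19,-0.006,0],[0,0,0]]
    - [[0.24,-0.007,0],[0,0,0]]
    - [[0.29,-0.009,0],[0,0,0]]
    - [[0.335,-0.01,0],[0,0,0]]
    - [[0.362,-0.01,0],[0,0,0]]

```text
time: 10.7
eef_pos: [0.5806, 0.2067, 0.1509]
ee_rot: [0.706, 0.708, -0.001, -0.001]
force: [0.2, -0.1, -0.8]
width: 0.442
gripper_force: 30.0
```

Call:
apply_moves:
  commands:
    - [[0,0,0],[0,0,0]]
    - [[0,0,0],[0,0,0]]

```text
time: 10.95
eef_pos: [0.5815, 0.2038, 0.1517]
ee_rot: [0.707, 0.707, -0.001, -0.0]
force: [0.2, -0.5, -1.2]
width: 0.442
gripper_force: 30.0
```

```bash
python3 -c "
from h import *
go(.584,.2035,.034)"
```

```text
[-1.000e-04  2.700e-03  1.177e-01] [-0.015  0.009 -0.001] t 10.95
```

Call:
apply_moves:
  commands:
    - [[0,0.002,0.035],[0,0,0]]
    - [[0,0.002,0.07],[0,0,0]]
    - [[0,0.002,0.092],[0,0,0]]
    - [[0,0.002,0.105],[0,0,0]]
    - [[0,0.002,0.112],[0,0,0]]
    - [[0,0.002,0.115],[0,0,0]]
    - [[0,0.002,0.115],[0,0,0]]
    - [[0,0.002,0.115],[0,0,0]]

```text
time: 11.95
eef_pos: [0.5846, 0.2048, 0.039]
ee_rot: [0.707, 0.707, 0.001, 0.0]
force: [0.2, 1.2, -1.1]
width: 0.439
gripper_force: 30.0
```

Call:
apply_moves:
  commands:
    - [[0,0,0.002],[0,0,0]]
    - [[0,0,0.003],[0,0,0]]
    - [[0,0,0.004],[0,0,0]]
    - [[0,0,0.005],[0,0,0]]
    - [[0,0,0.005],[0,0,0]]

```text
time: 12.58
eef_pos: [0.5841, 0.2046, 0.0332]
ee_rot: [0.707, 0.707, 0.0, -0.0]
force: [-0.2, -0.1, -0.0]
width: 0.438
gripper_force: 30.0
```

Release, rise, then go to the pepper at (0.445, 0.131).

Call:
apply_moves:
  commands:
    - [[0,0,0],[0,0,0]]
    - [[0,0,0],[0,0,0]]
    - [[0,0,0],[0,0,0]]
    - [[0,0,0],[0,0,0]]
    - [[0,0,-0.04],[0,0,0]]
    - [[0,0,-0.1],[0,0,0]]
    - [[0,0,-0.13],[0,0,0]]
    - [[0,0,-0.13],[0,0,0]]
  jaw: 0.08

```text
time: 13.58
eef_pos: [0.5859, 0.2051, 0.1668]
ee_rot: [0.707, 0.707, 0.003, 0.002]
force: [-0.1, -0.3, -1.0]
width: 0.849
gripper_force: 0.0
```

Call:
apply_moves:
  commands:
    - [[-0.025,-0.05,0],[0,0,0]]
    - [[-0.05,-0.095,0],[0,0,0]]
    - [[-0.073,-0.138,0],[0,0,0]]
    - [[-0.073,-0.138,0],[0,0,0]]
    - [[-0.073,-0.138,0],[0,0,0]]

```text
time: 14.2
eef_pos: [0.4461, 0.1317, 0.1618]
ee_rot: [0.707, 0.707, -0.0, -0.0]
force: [0.5, 0.2, 0.3]
width: 0.85
gripper_force: 0.0
```

```bash
python3 -c "
from h import *
go(.446,.131,.034)"
```

```text
[-0.0007  0.      0.1278] [-0.007 -0.001 -0.   ] t 14.2
```

Call:
apply_moves:
  commands:
    - [[0,0,0.045],[0,0,0]]
    - [[0,0,0.08],[0,0,0]]
    - [[0,0,0.105],[0,0,0]]
    - [[0,0,0.12],[0,0,0]]
    - [[0,0,0.128],[0,0,0]]
    - [[0,0,0.128],[0,0,0]]
    - [[0,0,0.128],[0,0,0]]

```text
time: 15.08
eef_pos: [0.4471, 0.1318, 0.036]
ee_rot: [0.707, 0.707, 0.001, 0.001]
force: [-0.2, -0.1, -0.1]
width: 0.85
gripper_force: 0.0
```

Call:
apply_moves:
  commands:
    - [[0,0,0],[0,0,0]]
    - [[0,0,0],[0,0,0]]
    - [[0,0,0],[0,0,0]]
    - [[0,0,0],[0,0,0]]
    - [[0,0,0],[0,0,0]]
    - [[0,0,0],[0,0,0]]
  jaw: 0.03

```text
time: 15.82
eef_pos: [0.4462, 0.1316, 0.0351]
ee_rot: [0.707, 0.707, 0.0, 0.0]
force: [0.3, -1.0, 1.1]
width: 0.44
gripper_force: 30.0
```

Call:
apply_moves:
  commands:
    - [[0,0,-0.02],[0,0,0]]
    - [[0,0,-0.05],[0,0,0]]
    - [[0,0,-0.08],[0,0,0]]
    - [[0,0,-0.12],[0,0,0]]
    - [[0,0,-0.135],[0,0,0]]
    - [[0,0,-0.135],[0,0,0]]

```text
time: 16.58
eef_pos: [0.4465, 0.1317, 0.1703]
ee_rot: [0.707, 0.707, 0.001, 0.0]
force: [-0.2, 0.1, -1.3]
width: 0.439
gripper_force: 30.0
```

```bash
python3 -c "
from h import *
go(.595,-.158,.165)"
```

```text
[-0.2897  0.1485  0.0055] [ 0.01  -0.002  0.001] t 16.575
```

Call:
apply_moves:
  commands:
    - [[-0.03,0.015,0],[0,0,0]]
    - [[-0.075,0.04,0],[0,0,0]]
    - [[-0.12,0.065,0],[0,0,0]]
    - [[-0.165,0.088,0],[0,0,0]]
    - [[-0.21,0.11,0],[0,0,0]]
    - [[-0.25,0.13,0],[0,0,0]]
    - [[-0.28,0.143,0],[0,0,0]]
    - [[-0.2897,0.1485,0],[0,0,0]]

```text
time: 17.58
eef_pos: [0.5938, -0.1593, 0.1666]
ee_rot: [0.708, 0.706, -0.001, -0.002]
force: [0.6, 1.0, -1.3]
width: 0.446
gripper_force: 30.0
```

Call:
apply_moves:
  commands:
    - [[0,0,0],[0,0,0]]
    - [[0,0,0],[0,0,0]]

```text
time: 17.82
eef_pos: [0.5942, -0.1567, 0.1695]
ee_rot: [0.707, 0.708, 0.0, -0.001]
force: [-0.5, 0.6, -0.1]
width: 0.442
gripper_force: 30.0
```

```bash
python3 -c "
from h import *
go(.595,-.158,.034)"
```

```text
[-0.0015  0.001   0.1355] [-0.007 -0.007  0.011] t 17.825
```

Call:
apply_moves:
  commands:
    - [[-0.001,0.001,0.035],[0,0,0]]
    - [[-0.001,0.001,0.075],[0,0,0]]
    - [[-0.001,0.001,0.105],[0,0,0]]
    - [[-0.001,0.001,0.12],[0,0,0]]
    - [[-0.001,0.001,0.128],[0,0,0]]
    - [[-0.001,0.001,0.131],[0,0,0]]
    - [[-0.001,0.001,0.131],[0,0,0]]
    - [[-0.001,0.001,0.131],[0,0,0]]

```text
time: 18.82
eef_pos: [0.5963, -0.1594, 0.0401]
ee_rot: [0.707, 0.707, 0.0, 0.001]
force: [-0.7, 0.4, -1.6]
width: 0.449
gripper_force: 30.0
```

Call:
apply_moves:
  commands:
    - [[0,0,0.002],[0,0,0]]
    - [[0,0,0.003],[0,0,0]]
    - [[0,0,0.004],[0,0,0]]
    - [[0,0,0.005],[0,0,0]]
    - [[0,0,0.005],[0,0,0]]

```text
time: 19.45
eef_pos: [0.5956, -0.1591, 0.0341]
ee_rot: [0.707, 0.707, 0.0, -0.0]
force: [1.0, 0.3, 0.1]
width: 0.44
gripper_force: 30.0
```

Call:
apply_moves:
  commands:
    - [[0,0,0],[0,0,0]]
    - [[0,0,0],[0,0,0]]
    - [[0,0,0],[0,0,0]]
    - [[0,0,0],[0,0,0]]
    - [[0,0,-0.04],[0,0,0]]
    - [[0,0,-0.1],[0,0,0]]
    - [[0,0,-0.13],[0,0,0]]
    - [[0,0,-0.13],[0,0,0]]
  jaw: 0.08

```text
time: 20.45
eef_pos: [0.5975, -0.1598, 0.1678]
ee_rot: [0.707, 0.707, 0.002, 0.003]
force: [1.0, -0.4, 0.5]
width: 0.851
gripper_force: 0.0
```

Call:
apply_moves:
  commands:
    - [[-0.035,-0.04,0],[0,0,0]]
    - [[-0.07,-0.08,0],[0,0,0]]
    - [[-0.103,-0.121,0],[0,0,0]]
    - [[-0.103,-0.121,0],[0,0,0]]
    - [[-0.103,-0.121,0],[0,0,0]]
  jaw: 0.092

```text
time: 21.08
eef_pos: [0.4742, -0.2615, 0.1621]
ee_rot: [0.707, 0.707, 0.0, -0.001]
force: [-0.4, 0.8, -0.1]
width: 0.982
gripper_force: 0.0
```

```bash
python3 -c "
from h import *
go(.4745,-.262,.03)"
```

```text
[-0.0008  0.0005  0.1321] [-0.013 -0.016 -0.002] t 21.075
```

Call:
apply_moves:
  commands:
    - [[0,0,0.045],[0,0,0]]
    - [[0,0,0.085],[0,0,0]]
    - [[0,0,0.115],[0,0,0]]
    - [[0,0,0.13],[0,0,0]]
    - [[0,0,0.137],[0,0,0]]
    - [[0,0,0.137],[0,0,0]]
    - [[0,0,0.137],[0,0,0]]

```text
time: 21.95
eef_pos: [0.4756, -0.2627, 0.0284]
ee_rot: [0.707, 0.707, 0.0, 0.001]
force: [0.5, 0.3, -0.2]
width: 0.974
gripper_force: 0.0
```

Call:
apply_moves:
  commands:
    - [[0,0,0],[0,0,0]]
    - [[0,0,0],[0,0,0]]
    - [[0,0,0],[0,0,0]]
    - [[0,0,0],[0,0,0]]
    - [[0,0,0],[0,0,0]]
    - [[0,0,0],[0,0,0]]
  jaw: 0.045

```text
time: 22.7
eef_pos: [0.4749, -0.2622, 0.0271]
ee_rot: [0.707, 0.707, 0.0, 0.0]
force: [1.5, -0.5, 0.9]
width: 0.611
gripper_force: 30.0
```

Call:
apply_moves:
  commands:
    - [[0,0,-0.02],[0,0,0]]
    - [[0,0,-0.05],[0,0,0]]
    - [[0,0,-0.08],[0,0,0]]
    - [[0,0,-0.12],[0,0,0]]
    - [[0,0,-0.135],[0,0,0]]
    - [[0,0,-0.135],[0,0,0]]

```text
time: 23.45
eef_pos: [0.4748, -0.2623, 0.1622]
ee_rot: [0.707, 0.707, 0.0, 0.001]
force: [-0.8, -0.4, -3.1]
width: 0.614
gripper_force: 30.0
```

```bash
python3 -c "
from h import *
go(.600,-.237,.16)"
```

```text
[0.0253 0.1252 0.0023] [0.006 0.004 0.001] t 23.45
```

Call:
apply_moves:
  commands:
    - [[0.006,0.03,0],[0,0,0]]
    - [[0.014,0.07,0],[0,0,0]]
    - [[0.021,0.105,0],[0,0,0]]
    - [[0.025,0.125,0],[0,0,0]]
    - [[0.025,0.125,0],[0,0,0]]
    - [[0.025,0.125,0],[0,0,0]]
    - [[0.025,0.125,0],[0,0,0]]

```text
time: 24.32
eef_pos: [0.5986, -0.2374, 0.1615]
ee_rot: [0.707, 0.707, -0.0, -0.001]
force: [-0.2, 0.1, -0.9]
width: 0.615
gripper_force: 30.0
```

```bash
python3 -c "
from h import *
go(.600,-.237,.032)"; sed -e 's#fit0#fit2#' -e 's#(.572,.195)#(.595,-.159)#' -e 's#(.595,-.155)#(.584,.204)#' m.py > m2.py; python3 m2.py | grep -E "pepper|salt|tray"
```

```text
[0.0003 0.0015 0.1295] [-0.008 -0.003 -0.005] t 24.325
green_tray [0.5907 0.1594 0.1562] 0.89 [array([0.591 , 0.1582, 0.1637]), array([0.5852, 0.1587, 0.1646])]
blue_tray [ 0.5961 -0.2043  0.0385] 0.824 [array([ 0.5986, -0.2033,  0.0847]), array([ 0.5958, -0.2052,  0.0327])]
pepper [ 0.596 -0.162] 0.858 [array([ 0.5963, -0.1617]), array([ 0.5908, -0.1657])]
salt [0.5819 0.2096] 0.645 [array([0.5841, 0.216 ]), array([0.5726, 0.2026])]
```

View pics/fit2.png

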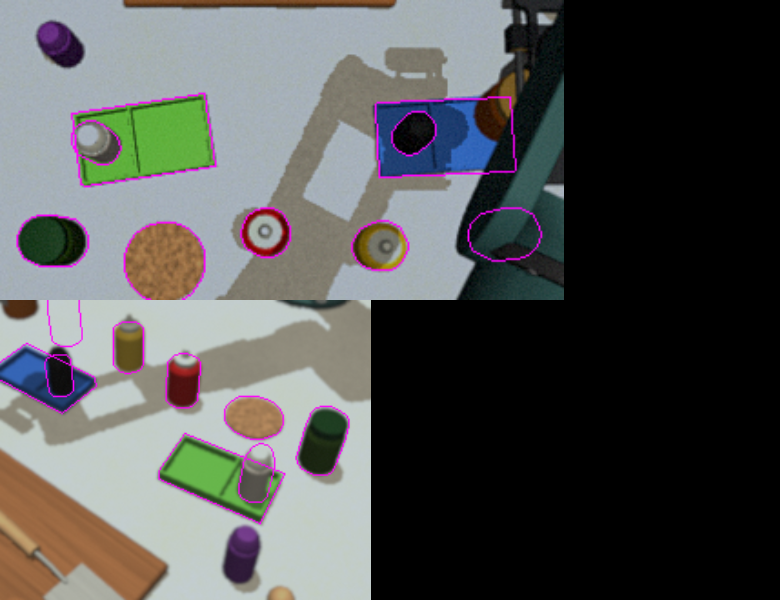

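Both shakers stand upright in their small compartments, the salt at crop (97, 140) and the pepper at (412, 132). Lowering the honey.

Call:
apply_moves:
  commands:
    - [[0,0.001,0.035],[0,0,0]]
    - [[0,0.001,0.07],[0,0,0]]
    - [[0,0.001,0.1],[0,0,0]]
    - [[0,0.001,0.115],[0,0,0]]
    - [[0,0.001,0.121],[0,0,0]]
    - [[0,0.001,0.124],[0,0,0]]
    - [[0,0.001,0.124],[0,0,0]]
    - [[0,0.001,0.124],[0,0,0]]

```text
time: 25.42
eef_pos: [0.6013, -0.2374, 0.0391]
ee_rot: [0.707, 0.707, 0.0, 0.001]
force: [-1.4, -0.2, -1.1]
width: 0.611
gripper_force: 30.0
```

Call:
apply_moves:
  commands:
    - [[0,0,0.002],[0,0,0]]
    - [[0,0,0.003],[0,0,0]]
    - [[0,0,0.004],[0,0,0]]
    - [[0,0,0.005],[0,0,0]]
    - [[0,0,0.005],[0,0,0]]

```text
time: 26.05
eef_pos: [0.6005, -0.237, 0.0327]
ee_rot: [0.707, 0.707, -0.0, -0.0]
force: [0.0, -0.4, -2.4]
width: 0.613
gripper_force: 30.0
```

Call:
apply_moves:
  commands:
    - [[0,0,0],[0,0,0]]
    - [[0,0,0],[0,0,0]]
    - [[0,0,0],[0,0,0]]
    - [[0,0,0],[0,0,0]]
    - [[0,0,-0.04],[0,0,0]]
    - [[0,0,-0.1],[0,0,0]]
    - [[0,0,-0.145],[0,0,0]]
    - [[0,0,-0.145],[0,0,0]]
  jaw: 0.09

```text
time: 27.05
eef_pos: [0.6031, -0.2383, 0.1843]
ee_rot: [0.707, 0.707, 0.002, 0.005]
force: [0.0, -0.0, -0.6]
width: 0.959
gripper_force: 0.0
```

Call:
apply_moves:
  commands:
    - [[0.05,-0.025,0],[0,0,0]]
    - [[0.1,-0.05,0],[0,0,0]]
    - [[0.15,-0.075,0],[0,0,0]]
    - [[0.2,-0.1,0],[0,0,0]]
    - [[0.2465,-0.122,0],[0,0,0]]
    - [[0.2465,-0.122,0],[0,0,0]]
    - [[0.2465,-0.122,0],[0,0,0]]

```text
time: 27.92
eef_pos: [0.4782, 0.0091, 0.1768]
ee_rot: [0.707, 0.707, -0.001, -0.0]
force: [-0.1, 0.2, -0.1]
width: 0.954
gripper_force: 0.0
```

```bash
python3 -c "
from h import *
go(.479,.0095,.028)"
```

```text
[0.0004 0.001  0.1488] [-0.011  0.003  0.003] t 27.925
```

Call:
apply_moves:
  commands:
    - [[0,0,0.045],[0,0,0]]
    - [[0,0,0.085],[0,0,0]]
    - [[0,0,0.12],[0,0,0]]
    - [[0,0,0.14],[0,0,0]]
    - [[0,0,0.149],[0,0,0]]
    - [[0,0,0.149],[0,0,0]]
    - [[0,0,0.149],[0,0,0]]

```text
time: 28.8
eef_pos: [0.4796, 0.009, 0.03]
ee_rot: [0.707, 0.707, 0.001, 0.001]
force: [0.9, -0.5, -0.6]
width: 0.957
gripper_force: 0.0
```

Call:
apply_moves:
  commands:
    - [[0,0,0],[0,0,0]]
    - [[0,0,0],[0,0,0]]
    - [[0,0,0],[0,0,0]]
    - [[0,0,0],[0,0,0]]
    - [[0,0,0],[0,0,0]]
    - [[0,0,0],[0,0,0]]
  jaw: 0.042

```text
time: 29.55
eef_pos: [0.4789, 0.0094, 0.0291]
ee_rot: [0.707, 0.707, 0.0, 0.0]
force: [0.6, -0.3, 1.1]
width: 0.565
gripper_force: 30.0
```

Call:
apply_moves:
  commands:
    - [[0,0,-0.02],[0,0,0]]
    - [[0,0,-0.05],[0,0,0]]
    - [[0,0,-0.08],[0,0,0]]
    - [[0,0,-0.12],[0,0,0]]
    - [[0,0,-0.135],[0,0,0]]
    - [[0,0,-0.135],[0,0,0]]

```text
time: 30.3
eef_pos: [0.4789, 0.0094, 0.1642]
ee_rot: [0.707, 0.707, 0.0, 0.0]
force: [-0.4, 0.8, -1.4]
width: 0.568
gripper_force: 30.0
```

```bash
python3 -c "
from h import *
go(.5965,.1255,.16)"
```

```text
[0.1161 0.1177 0.0043] [0.007 0.    0.001] t 30.3
```

Release height is TCP 0.034.

Call:
apply_moves:
  commands:
    - [[0.02,0.02,0],[0,0,0]]
    - [[0.05,0.05,0],[0,0,0]]
    - [[0.08,0.08,0],[0,0,0]]
    - [[0.105,0.107,0],[0,0,0]]
    - [[0.116,0.118,0],[0,0,0]]
    - [[0.116,0.118,0],[0,0,0]]
    - [[0.116,0.118,0],[0,0,0]]

```text
time: 31.18
eef_pos: [0.5956, 0.1245, 0.1634]
ee_rot: [0.707, 0.707, -0.001, -0.0]
force: [0.2, 0.2, -2.1]
width: 0.567
gripper_force: 30.0
```

```bash
python3 -c "
from h import *
go(.5965,.1255,.034)"
```

```text
[0.0011 0.0011 0.1294] [-0.012  0.005 -0.004] t 31.175
```

Call:
apply_moves:
  commands:
    - [[0.001,0.001,0.035],[0,0,0]]
    - [[0.001,0.001,0.07],[0,0,0]]
    - [[0.001,0.001,0.1],[0,0,0]]
    - [[0.001,0.001,0.115],[0,0,0]]
    - [[0.001,0.001,0.121],[0,0,0]]
    - [[0.001,0.001,0.124],[0,0,0]]
    - [[0.001,0.001,0.124],[0,0,0]]
    - [[0.001,0.001,0.124],[0,0,0]]

```text
time: 32.17
eef_pos: [0.5983, 0.1265, 0.0411]
ee_rot: [0.707, 0.707, 0.001, 0.001]
force: [-0.1, 0.8, -2.2]
width: 0.564
gripper_force: 30.0
```

Call:
apply_moves:
  commands:
    - [[0,0,0.002],[0,0,0]]
    - [[0,0,0.003],[0,0,0]]
    - [[0,0,0.004],[0,0,0]]
    - [[0,0,0.005],[0,0,0]]
    - [[0,0,0.005],[0,0,0]]

```text
time: 32.8
eef_pos: [0.5975, 0.1264, 0.0348]
ee_rot: [0.707, 0.707, -0.0, -0.0]
force: [0.6, -0.2, -1.8]
width: 0.564
gripper_force: 30.0
```

Release, rise, and pull back out of the view.

Call:
apply_moves:
  commands:
    - [[0,0,0],[0,0,0]]
    - [[0,0,0],[0,0,0]]
    - [[0,0,0],[0,0,0]]
    - [[0,0,0],[0,0,0]]
    - [[0,0,-0.04],[0,0,0]]
    - [[0,0,-0.1],[0,0,0]]
    - [[0,0,-0.15],[0,0,0]]
    - [[0,0,-0.19],[0,0,0]]
  jaw: 0.09

```text
time: 33.8
eef_pos: [0.598, 0.1264, 0.228]
ee_rot: [0.707, 0.707, 0.001, 0.001]
force: [-0.8, 1.0, -1.1]
width: 0.96
gripper_force: 0.0
```

Call:
apply_moves:
  commands:
    - [[0.03,-0.05,0],[0,0,0]]
    - [[0.08,-0.09,0],[0,0,0]]
    - [[0.13,-0.13,0],[0,0,0]]
    - [[0.18,-0.17,0],[0,0,0]]
    - [[0.23,-0.21,0],[0,0,0]]
    - [[0.28,-0.25,0],[0,0,0]]
    - [[0.33,-0.29,0],[0,0,0]]
    - [[0.35,-0.3,0],[0,0,0]]

```text
time: 34.8
eef_pos: [0.295, 0.4784, 0.2252]
ee_rot: [0.706, 0.708, 0.0, -0.0]
force: [0.3, 0.4, -0.9]
width: 0.957
gripper_force: 0.0
```

```bash
sed -e 's#fit0#fit3#' -e 's#(.572,.195)#(.595,-.159)#' -e 's#(.595,-.155)#(.584,.204)#' -e 's#(.48,.015)#(.597,.126)#' -e 's#(.478,-.262)#(.6,-.237)#' m.py > m3.py
sed -i -e 's#\.027,0,\.072),(.597#.027,.005,.077),(.597#' m3.py; python3 m3.py
python3 - <<'E'
import numpy as np
for n,x,y,t,ps in (("green",.592,.158,.157,[(.5841,.2046),(.5975,.1264)]),("blue",.597,-.204,.06,[(.5956,-.1591),(.6005,-.237)])):
    for q in ps:
        d=np.array(q)-[x,y]; c,s=np.cos(t),np.sin(t); print(n,c*d[0]+s*d[1],-s*d[0]+c*d[1])
E
```

```text
green_tray [0.5918 0.1575 0.1586] 0.876 [array([0.5919, 0.1585, 0.1546]), array([0.5852, 0.1587, 0.1646])]
blue_tray [ 0.5962 -0.2045  0.0177] 0.827 [array([ 0.5977, -0.2034,  0.0824]), array([ 0.5967, -0.2039,  0.0198])]
pepper [ 0.5954 -0.1619] 0.859 [array([ 0.596 , -0.1618]), array([ 0.5896, -0.1677])]
salt [0.5818 0.2105] 0.642 [array([0.5841, 0.216 ]), array([0.5726, 0.2026])]
ketchup [0.5971 0.1259] 0.786 [array([0.597, 0.126]), array([0.5947, 0.1238])]
mustard [ 0.4647 -0.1201] 0.802 [array([ 0.4637, -0.1193]), array([ 0.4675, -0.1176])]
honey [ 0.5997 -0.2345] 0.84 [array([ 0.6003, -0.2367]), array([ 0.59  , -0.2439])]
olives [0.468  0.2529] 0.799 [array([0.4666, 0.257 ]), array([0.4603, 0.2536])]
coaster [0.4442 0.1305] 0.901 [array([0.4455, 0.1313]), array([0.4426, 0.1325])]
green -0.0005166554265703185 0.04726206795274828
green 0.0004915107032772512 -0.03207130208190125
blue 0.0012949031350178194 0.044903153852161884
blue 0.0015148896759516017 -0.0331504918405398
```

View pics/fit3.png

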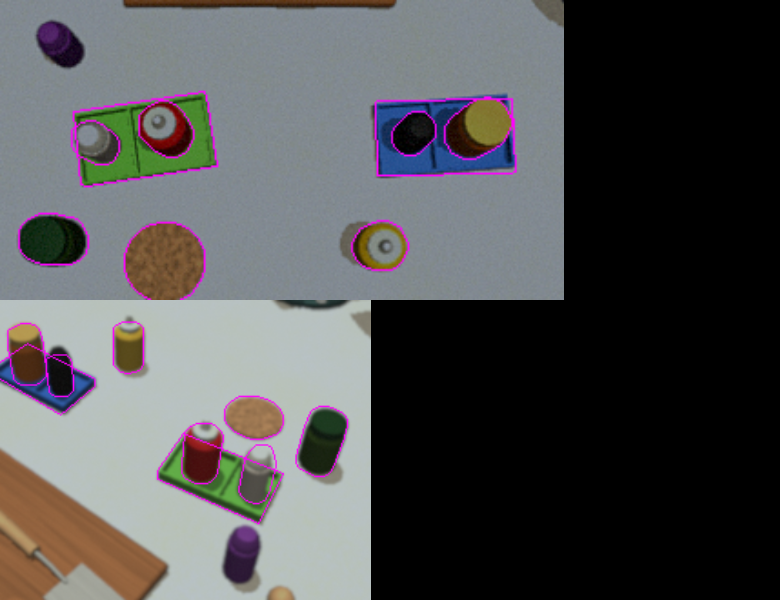

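All four stand upright and centred in their compartments, and the mustard and olives haven't moved.

```bash
python3 -c "
from cell import *
print(hand_in())"
```

```text
the job is handed in; nothing more can be done
None
```

I handed the job in at about 35 s of the 144 s, with no verdict returned: by the images and tool positions, salt and ketchup are in the green tray and pepper and honey in the blue, all upright and within about 2 mm of their compartment centres, and the mustard and olives have not visibly moved.

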